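# Load three tubs and hold the sealer's plunger at the third notch

## Task

Stand small tubs upright on the sealer's rimmed plate until exactly three are on it, counting the one already there, and leave the spare small tub standing on the table and the other things where they are. Then press the sealer's spring-return plunger down past its first two notches to the third, never on towards the bottom stop, and hold it there with the fingers: the program finishes while still holding it down.

Things in the scene. Friction and masses are not known exactly. Their poses are not given: they have to be found in the camera images.
- plate_mid (a point): middle of the top face of the sealer's level aluminium plate, 30 mm above the table. The usable area inside the 8 mm high, 6 mm thick steel rim is 120 mm along this point's x by 280 mm along its y; a tub must stand flat inside the rim, so its centre within 35 mm (x) and 115 mm (y) of here. The sealer is fixed, its yaw varies; the plunger's column stands beyond the +y end of the plate, 240 mm from here along +y (x 0).
- plunger_top (a point): centre of the flat top of the plunger's black round knob, 46 mm diameter, 22 mm tall, on an upright 18 mm steel rod over a white column (100 x 85 mm, its dark collar's top 130 mm above the table). Released, this point is 240 mm above the table; it goes straight down with the plunger.
- plunger (a joint): how far the plunger is pressed down, m: 0 released, notches felt at 0.018, 0.036 and 0.054 (the third), bottom stop at 0.074. Three black rings on the rod stand 18, 36 and 54 mm above the collar when released: the third, uppermost ring meets the collar's top at the third notch. A spring always pushes it back up, about 7 N at the start, 11 N at the third notch, up to 3 N more or less between notches; it does not stay down by itself.
- tub_a_center (a point): centre (30 mm up) of the small round cardboard tub with white plastic lid, 50 mm diameter, 60 mm tall, about 90 g, upright, closed and stiff; its z axis is the tub's axis. This one already stands on the plate at the start, anywhere along its length.
- tub_b_center (a point): centre (30 mm up) of a small round cardboard tub with white plastic lid, 50 mm diameter, 60 mm tall, about 90 g, upright, closed and stiff; its z axis is the tub's axis. It starts on the table to the right of the sealer.
- tub_c_center (a point): centre (30 mm up) of a small round cardboard tub with white plastic lid, 50 mm diameter, 60 mm tall, about 90 g, upright, closed and stiff; its z axis is the tub's axis. It starts on the table to the right of the sealer.
- tub_d_center (a point): centre (30 mm up) of a small round cardboard tub with white plastic lid, 50 mm diameter, 60 mm tall, about 90 g, upright, closed and stiff; its z axis is the tub's axis. It starts on the table to the right of the sealer.
- tall_tub_center (a point): centre (50 mm up) of a taller, 54 mm diameter, 100 mm tall tub of the same materials, standing among the small ones; not to be used or moved.
- label_roll: loose paper label roll lying flat in front of the sealer's right part, 70 mm diameter, 30 mm high; a bystander; origin at the centre of its underside.
- stamp: loose rubber stamp, wooden handle upright, 50 x 30 mm, 85 mm tall, nearer the robot than the tubs; a bystander; origin at the centre of its underside.
- jar: loose jar, 64 mm diameter, 85 mm tall, left of the sealer; a bystander; origin at the centre of its underside.
- brush: loose brush lying on the table at the left, near the robot; a bystander; origin at the middle of its underside.
- mug: loose white mug, 80 mm diameter, 90 mm tall, left; a bystander; origin at the centre of its underside.
Things that resemble listed ones, but are neither listed nor needed, are in the scene too. What is shaped like the part that bears tub_c_center but orange or turquoise is not meant.

How it is judged (in metres and radians):
On the way:
1. exactly three small tubs stand upright on the plate, the fourth on the table, the plunger still released ((((x of tub_b_center in the frame of plate_mid between -0.037 and 0.037 m and y of tub_b_center in the frame of plate_mid between -0.117 and 0.117 m and z of tub_b_center in the frame of plate_mid between 0.024 and 0.036 m) and (x of tub_c_center in the frame of plate_mid between -0.037 and 0.037 m and y of tub_c_center in the frame of plate_mid between -0.117 and 0.117 m and z of tub_c_center in the frame of plate_mid between 0.024 and 0.036 m) and (x of tub_d_center in the frame of plate_mid between -0.037 and 0.037 m and y of tub_d_center in the frame of plate_mid between -0.117 and 0.117 m and z of tub_d_center in the frame of plate_mid between 0.024 and 0.036 m) and height (world z) of tub_a_center between 0.024 and 0.036 m) or ((x of tub_a_center in the frame of plate_mid between -0.037 and 0.037 m and y of tub_a_center in the frame of plate_mid between -0.117 and 0.117 m and z of tub_a_center in the frame of plate_mid between 0.024 and 0.036 m) and (x of tub_c_center in the frame of plate_mid between -0.037 and 0.037 m and y of tub_c_center in the frame of plate_mid between -0.117 and 0.117 m and z of tub_c_center in the frame of plate_mid between 0.024 and 0.036 m) and (x of tub_d_center in the frame of plate_mid between -0.037 and 0.037 m and y of tub_d_center in the frame of plate_mid between -0.117 and 0.117 m and z of tub_d_center in the frame of plate_mid between 0.024 and 0.036 m) and height (world z) of tub_b_center between 0.024 and 0.036 m) or ((x of tub_a_center in the frame of plate_mid between -0.037 and 0.037 m and y of tub_a_center in the frame of plate_mid between -0.117 and 0.117 m and z of tub_a_center in the frame of plate_mid between 0.024 and 0.036 m) and (x of tub_b_center in the frame of plate_mid between -0.037 and 0.037 m and y of tub_b_center in the frame of plate_mid between -0.117 and 0.117 m and z of tub_b_center in the frame of plate_mid between 0.024 and 0.036 m) and (x of tub_d_center in the frame of plate_mid between -0.037 and 0.037 m and y of tub_d_center in the frame of plate_mid between -0.117 and 0.117 m and z of tub_d_center in the frame of plate_mid between 0.024 and 0.036 m) and height (world z) of tub_c_center between 0.024 and 0.036 m) or ((x of tub_a_center in the frame of plate_mid between -0.037 and 0.037 m and y of tub_a_center in the frame of plate_mid between -0.117 and 0.117 m and z of tub_a_center in the frame of plate_mid between 0.024 and 0.036 m) and (x of tub_b_center in the frame of plate_mid between -0.037 and 0.037 m and y of tub_b_center in the frame of plate_mid between -0.117 and 0.117 m and z of tub_b_center in the frame of plate_mid between 0.024 and 0.036 m) and (x of tub_c_center in the frame of plate_mid between -0.037 and 0.037 m and y of tub_c_center in the frame of plate_mid between -0.117 and 0.117 m and z of tub_c_center in the frame of plate_mid between 0.024 and 0.036 m) and height (world z) of tub_d_center between 0.024 and 0.036 m)) and angle between each of tub_a_center, tub_b_center, tub_c_center, tub_d_center's own z axis and vertical below 0.1 rad and value of joint plunger below 0.008 m), for 0.2 s.
At the end, for the whole second after the job is handed in: three small tubs stand upright and flat on the plate inside its rim, the fourth upright on the table, and the fingers hold the plunger at its third notch (pressed 54 mm, within 6 mm) with more than 4 N ((((x of tub_b_center in the frame of plate_mid between -0.037 and 0.037 m and y of tub_b_center in the frame of plate_mid between -0.117 and 0.117 m and z of tub_b_center in the frame of plate_mid between 0.024 and 0.036 m) and (x of tub_c_center in the frame of plate_mid between -0.037 and 0.037 m and y of tub_c_center in the frame of plate_mid between -0.117 and 0.117 m and z of tub_c_center in the frame of plate_mid between 0.024 and 0.036 m) and (x of tub_d_center in the frame of plate_mid between -0.037 and 0.037 m and y of tub_d_center in the frame of plate_mid between -0.117 and 0.117 m and z of tub_d_center in the frame of plate_mid between 0.024 and 0.036 m) and height (world z) of tub_a_center between 0.024 and 0.036 m) or ((x of tub_a_center in the frame of plate_mid between -0.037 and 0.037 m and y of tub_a_center in the frame of plate_mid between -0.117 and 0.117 m and z of tub_a_center in the frame of plate_mid between 0.024 and 0.036 m) and (x of tub_c_center in the frame of plate_mid between -0.037 and 0.037 m and y of tub_c_center in the frame of plate_mid between -0.117 and 0.117 m and z of tub_c_center in the frame of plate_mid between 0.024 and 0.036 m) and (x of tub_d_center in the frame of plate_mid between -0.037 and 0.037 m and y of tub_d_center in the frame of plate_mid between -0.117 and 0.117 m and z of tub_d_center in the frame of plate_mid between 0.024 and 0.036 m) and height (world z) of tub_b_center between 0.024 and 0.036 m) or ((x of tub_a_center in the frame of plate_mid between -0.037 and 0.037 m and y of tub_a_center in the frame of plate_mid between -0.117 and 0.117 m and z of tub_a_center in the frame of plate_mid between 0.024 and 0.036 m) and (x of tub_b_center in the frame of plate_mid between -0.037 and 0.037 m and y of tub_b_center in the frame of plate_mid between -0.117 and 0.117 m and z of tub_b_center in the frame of plate_mid between 0.024 and 0.036 m) and (x of tub_d_center in the frame of plate_mid between -0.037 and 0.037 m and y of tub_d_center in the frame of plate_mid between -0.117 and 0.117 m and z of tub_d_center in the frame of plate_mid between 0.024 and 0.036 m) and height (world z) of tub_c_center between 0.024 and 0.036 m) or ((x of tub_a_center in the frame of plate_mid between -0.037 and 0.037 m and y of tub_a_center in the frame of plate_mid between -0.117 and 0.117 m and z of tub_a_center in the frame of plate_mid between 0.024 and 0.036 m) and (x of tub_b_center in the frame of plate_mid between -0.037 and 0.037 m and y of tub_b_center in the frame of plate_mid between -0.117 and 0.117 m and z of tub_b_center in the frame of plate_mid between 0.024 and 0.036 m) and (x of tub_c_center in the frame of plate_mid between -0.037 and 0.037 m and y of tub_c_center in the frame of plate_mid between -0.117 and 0.117 m and z of tub_c_center in the frame of plate_mid between 0.024 and 0.036 m) and height (world z) of tub_d_center between 0.024 and 0.036 m)) and angle between each of tub_a_center, tub_b_center, tub_c_center, tub_d_center's own z axis and vertical below 0.1 rad and value of joint plunger between 0.048 and 0.06 m and contact force between the fingers and plunger above 4 N); the arm keeps its last pose, push and grip.
It fails at once if the plunger is pressed beyond the third notch towards the bottom stop (more than 66 mm) (value of joint plunger above 0.066 m).
It fails at once if the tall tub or another bystander is moved more than 30 mm (distance of any of tall_tub_center, label_roll, stamp, jar, mug, brush from where it was at the start of the episode above 0.03 m).
It also fails if it takes over 67 s, if anything falls off the work surface, if the arm or the gripper's body presses on something with over 40 N, if the wrist force passes 120 N, or if a joint passes its speed limit or range.

## Robot

A 6-joint arm with a two-finger parallel gripper is mounted at the origin on the work surface. World frame = base frame: x ahead of the robot, y to its left, z up, the work surface at z = 0. Lengths are in m, angles in degrees, forces in N, time in s.
With the tool pointing down it reaches from about 0.4 to 0.825 m from the base axis. Payload 7 kg.
Tool frame: the origin (TCP) lies on the centre line of the jaws, within the pads' length; the fingertips stand 8 mm ahead of it and the grasp point (between the pads) lies 11 mm behind it; z points along the fingers, y is the line along which they close (so a half turn about z gives the same grasp; the last joint's range is limited). The gripper opens to 88 mm and grips with 3 to 60 N. Pads are 19 mm wide; open, the fingers measure 130 mm over their backs; the gripper's body (78 mm by 193 mm) begins 47 mm behind the grasp point.
Start: joints at [90.762, 20.546, 0.682, 0, -70.136, -16.507], TCP at [0.183, 0.65, 0.235] pointing down, gripper open.
Joint ranges: [-176.03, 176.03], [-82.01, 121.73], [-58.28, 71.71], [-173.87, 95.51], [-174.79, -0.11], [-173.66, 173.66]. Speed limits (degrees/s): [136.94, 136.94, 172.46, 180, 180, 180].

## Interface

Orientations are given as [roll, pitch, yaw] about the fixed x, y, z axes, in that order (R = Rz(yaw) Ry(pitch) Rx(roll)).
In Python, from plant import telemetry, viewer, close_job, models gives the robot as it stands.
- The arm moves only by the shell command python3 -m handwheel 'ROWS' [FORCE]. ROWS is JSON, a list of rows, each an object with "grip": the closure, from -1 (fully open) to 1 (shut); "travel": the shift along the tool's x, y, z as a fraction of full scale, a list of three; "spin": the turn about the tool's z as a fraction of full scale. A call has 1 to 8 rows; each row shifts and turns the commanded pose from where the row before left it, along the tool's axes as they then stand; what a row does not reach is not made up. Full scale, the value 1, is 0.025 m for a shift and 5 degrees for a turn. A row lasts 1/8 s, in which the tool goes at most 62.5 mm and 10.7 degrees, less where a joint would pass 70% of its speed; a pose out of reach is approached as far as the arm can. A call with a number of a shift or a turn outside -1 to 1 is refused whole. A call with a gripper value outside its range is refused whole. The fingers move at their own pace and stop on an object; FORCE is the grip in N (left out, the last holds). Time passes only in rows, so rows that do not move let the fingers close. It gives the time, the measured TCP pose, the force, the opening and the grip force at its end, in the units of the state.
- telemetry.get_state(): the state, without advancing time (a new reading comes with each control period).
- viewer.capture(name): name is "scene" or "top" or "wrist"; returns the picture (480x640x3 uint8, red, green, blue); there is no depth.
- viewer.calibration(name): a dict with "fx", "fy", "cx", "cy" (pixels), "T" (4x4, takes a point from camera to world coordinates); the wrist camera has in their place "T_tool_cam" (4x4, takes a point from camera to tool coordinates, whose origin is the TCP and whose axes are the flange's). Camera axes: x right, y down, z forward; pixel columns grow to the right and rows downward; lengths in m; the calibration is good to about 2 mm. A picture is of the moment at which its call begins: read the wrist's pose just before it. calibration takes no time and is no camera call.
- close_job(): hands the job in; it is judged then, once.
Trained networks look in the newest picture that a camera, given by its name, has taken for a name from the list of things; names that differ only in an ending like _2 or _b are one class to them, and where a whole thing is asked for, a point or a joint stands for the part that bears it (a point fixed in the world has none). Each returns a list of dicts, best first, with "p" (0 to 1); they miss things now and then, are a little off and sometimes report something else, mostly with a low value. They report only what shows in the picture. A call takes as long as a camera call. They do not tell look-alikes from the thing itself.
- models.find_in(camera, thing): "position" ([column, row] in pixels, amid what is visible of it).
The state is a dict: "time_s": time; "joints": joint angles; "qd": joint speeds; "joint_torque": joint torques, N m; "tcp_pos": TCP position; "eef_rot": TCP orientation; "contact_force": force on the tool from outside, world axes, zero at the start; "moment": the same for the moment, N m; "gripper_width": finger opening in m; "gripper_force": force on a finger pad.
Only numpy, scipy, OpenCV 4.12 (cv2) and the standard library are available. Lean on these libraries where they do the work, as an engineer would, in place of code of your own. Each camera call takes 0.05 s, during which the arm holds its last target. There are 200 camera calls.

## Working session

There is one attempt and no reset: what is moved stays moved. The work goes in short steps, Python scripts to look and compute and a shell command to move; the robot and the scene stay as the last step left them, time stands still between calls to the robot, and variables do not carry over. Pictures are saved under pics/ and viewed, at most 10 in all, crops included, and the job is handed in when it is done.

```bash
mkdir -p pics
cat > h.py <<'E'
import numpy as np, cv2
from plant import telemetry, viewer, models
from scipy.spatial.transform import Rotation as R
def tool():
    s=telemetry.get_state(); T=np.eye(4); T[:3,:3]=R.from_euler('xyz',s['eef_rot'],degrees=True).as_matrix(); T[:3,3]=s['tcp_pos']; return T
def cam(n):
    c=viewer.calibration(n); T=c['T'] if 'T' in c else tool()@np.array(c['T_tool_cam']); return c,np.array(T)
def snap(n,f=None):
    c,T=cam(n); im=viewer.capture(n)
    if f: cv2.imwrite(f'pics/{f}.png',im[:,:,::-1])
    return im,c,T
def ray(c,T,p):
    d=T[:3,:3]@np.array([(p[0]-c['cx'])/c['fx'],(p[1]-c['cy'])/c['fy'],1]); return T[:3,3],d
def atz(c,T,p,z):
    o,d=ray(c,T,p); return o+d*(z-o[2])/d[2]
def proj(c,T,P):
    q=np.linalg.inv(T)@np.append(P,1); return np.array([c['fx']*q[0]/q[2]+c['cx'],c['fy']*q[1]/q[2]+c['cy']])
def tri(rs):
    A=np.zeros((3,3));b=np.zeros(3)
    for o,d in rs:
        d=d/np.linalg.norm(d);M=np.eye(3)-np.outer(d,d);A+=M;b+=M@o
    return np.linalg.solve(A,b)
E
python3 - <<'E'
from h import *
print(telemetry.get_state())
for n in ('scene','top','wrist'):
    im,c,T=snap(n,n); print(n,c['fx'],np.round(T,3).tolist())
    if n=='wrist': print(c['T_tool_cam'])
    if n!='wrist':
        for t in ('plate_mid','plunger_top','plunger','tub_a_center','tall_tub_center','label_roll','stamp','jar','mug','brush'):
            print(t,[(np.round(r['position']).tolist(),round(r['p'],2)) for r in models.find_in(n,t)])
E
```

```text
{'time_s': 0.0, 'joints': array([ 9.07636032e+01,  2.05922949e+01,  6.35100307e-01, -2.03483365e-02,
       -7.01354391e+01, -1.65081091e+01]), 'qd': array([ 0.03279483, -0.00377117,  0.12386904, -0.04373883,  0.03175465,
       -0.03081917]), 'joint_torque': array([ 6.21360687e-04, -5.82716238e+01,  2.93050647e+01,  6.99710146e+00,
        7.03025493e-03, -1.55522353e-04]), 'tcp_pos': array([0.18304039, 0.64922757, 0.23362233]), 'eef_rot': array([ 1.79905749e+02, -7.98429696e-03, -1.57514291e+01]), 'contact_force': array([ 0.38125927, -0.72620807,  1.18048189]), 'moment': array([-0.02032313, -0.04367714, -0.09513834]), 'gripper_force': 0.0, 'gripper_width': 0.08779573220225505}
scene 493.8341313958565 [[0.57, 0.659, -0.492, 1.036], [0.822, -0.463, 0.332, -0.373], [-0.008, -0.593, -0.805, 1.077], [0.0, 0.0, 0.0, 1.0]]
plate_mid [([376.0, 280.0], 0.85)]
plunger_top [([440.0, 196.0], 0.67)]
plunger [([440.0, 195.0], 0.96), ([190.0, 378.0], 0.68)]
tub_a_center [([359.0, 272.0], 0.73), ([376.0, 277.0], 0.65)]
tall_tub_center [([193.0, 378.0], 0.7)]
label_roll [([260.0, 261.0], 0.96)]
sta
[... 422 characters left out ...]
12.0, 201.0], 0.85), ([157.0, 238.0], 0.39)]
tall_tub_center [([472.0, 198.0], 0.91)]
label_roll [([370.0, 281.0], 0.63)]
stamp [([455.0, 307.0], 0.68)]
jar [([154.0, 236.0], 0.77), ([425.0, 205.0], 0.22)]
mug [([163.0, 276.0], 0.72), ([309.0, 200.0], 0.23)]
brush [([195.0, 294.0], 0.72)]
wrist 423.0928076917268 [[-0.271, -0.917, -0.292, 0.263], [-0.962, 0.259, 0.081, 0.628], [0.001, 0.303, -0.953, 0.384], [0.0, 0.0, 0.0, 1.0]]
[[-1.23326730e-04 -9.52942318e-01 -3.03151650e-01  8.27423991e-02]
 [ 9.99999577e-01 -3.93914281e-04  8.31435063e-04 -4.69544095e-04]
 [-9.11725421e-04 -3.03151419e-01  9.52941964e-01 -1.49815152e-01]
 [ 0.00000000e+00  0.00000000e+00  0.00000000e+00  1.00000000e+00]]
```

```bash
python3 -c "
import cv2,numpy as np
a=[cv2.imread(f'pics/{n}.png') for n in('scene','top')]
print(a[0].shape)"
```

```text
(480, 640, 3)
```

View pics/scene.png

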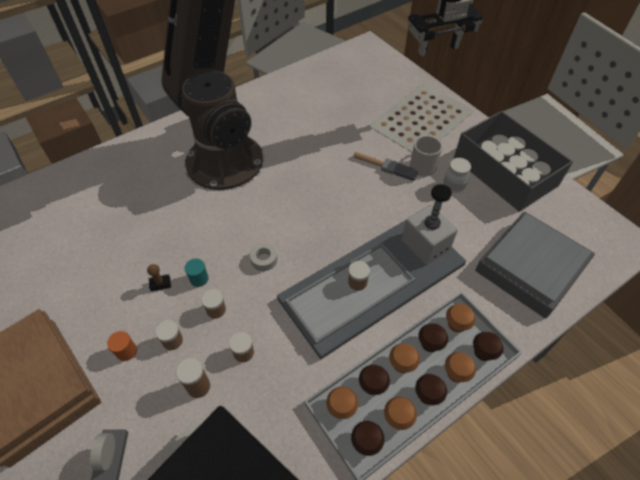

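View pics/top.png

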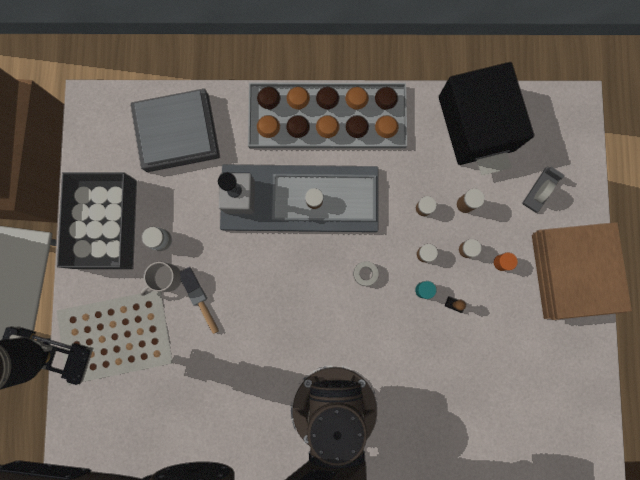

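Scene: white-lidded small tubs at (213,303), (168,334), (242,347), on the plate (359,272). Tall tub (192,377); look-alikes are orange (122,346), turquoise (196,272) and the jar (459,172). Top: small tubs at (427,206), (428,253), (471,248), tub_a (314,198), tall tub (472,200), orange (506,261), turquoise (426,290), jar (154,237). Next, one close crop as a check.

Run:
```python
from h import *
t=cv2.imread('pics/top.png');s=cv2.imread('pics/scene.png')
a=cv2.resize(t[155:275,205:515],(775,300),interpolation=cv2.INTER_CUBIC)
b=cv2.resize(s[170:410,100:480],(475,300),interpolation=cv2.INTER_CUBIC)
b=cv2.copyMakeBorder(b,0,0,0,300,cv2.BORDER_CONSTANT)
cv2.imwrite('pics/crop1.png',np.vstack([a,b]))
def lid(im,p,r=10):
    x,y=p; w=im[y-r:y+r+1,x-r:x+r+1].astype(float).min(2)
    m=(w>np.percentile(w,97)-28).astype(np.uint8)
    n,l,st,ce=cv2.connectedComponentsWithStats(m)
    i=1+np.argmax(st[1:,4]); return ce[i]+[x-r,y-r],st[i].tolist()
ct,Tt=cam('top');cs,Ts=cam('scene')
for n,pt,ps in (('A',(314,197),(359,268)),('1',(427,204),(242,341)),('2',(428,252),(213,297)),('3',(471,247),(168,329)),('tall',(473,198),(191,370))):
    a,sa=lid(t,pt);b,sb=lid(s,ps)
    print(n,a.round(1),sa,b.round(1),sb,tri([ray(ct,Tt,a),ray(cs,Ts,b)]).round(3),atz(ct,Tt,a,.06 if n!='A' else .09).round(3),atz(cs,Ts,b,.06 if n!='A' else .09).round(3))
print('knob',tri([ray(ct,Tt,(228,181)),ray(cs,Ts,(441,193))]).round(3))
```

```text
A [313.  195.3] [0, 0, 21, 21, 346] [359.7 268.5] [0, 0, 21, 21, 313] [0.586 0.06  0.091] [0.587 0.06  0.09 ] [0.585 0.06  0.09 ]
1 [427.1 202. ] [0, 0, 21, 19, 330] [241.4 340.2] [0, 0, 21, 21, 402] [ 0.573 -0.256  0.068] [ 0.574 -0.257  0.06 ] [ 0.569 -0.255  0.06 ]
2 [428.2 250.1] [0, 0, 21, 19, 314] [212.5 295.8] [0, 0, 21, 20, 383] [ 0.438 -0.256  0.069] [ 0.439 -0.257  0.06 ] [ 0.433 -0.255  0.06 ]
3 [471.8 245.1] [0, 0, 21, 20, 318] [167.2 328. ] [0, 0, 21, 21, 388] [ 0.452 -0.376  0.067] [ 0.453 -0.379  0.06 ] [ 0.448 -0.377  0.06 ]
tall [473.8 196.2] [0, 0, 21, 20, 345] [190.5 369.5] [0, 0, 21, 21, 418] [ 0.583 -0.377  0.1  ] [ 0.59  -0.388  0.06 ] [ 0.565 -0.376  0.06 ]
knob [0.596 0.269 0.232]
```

View pics/crop1.png

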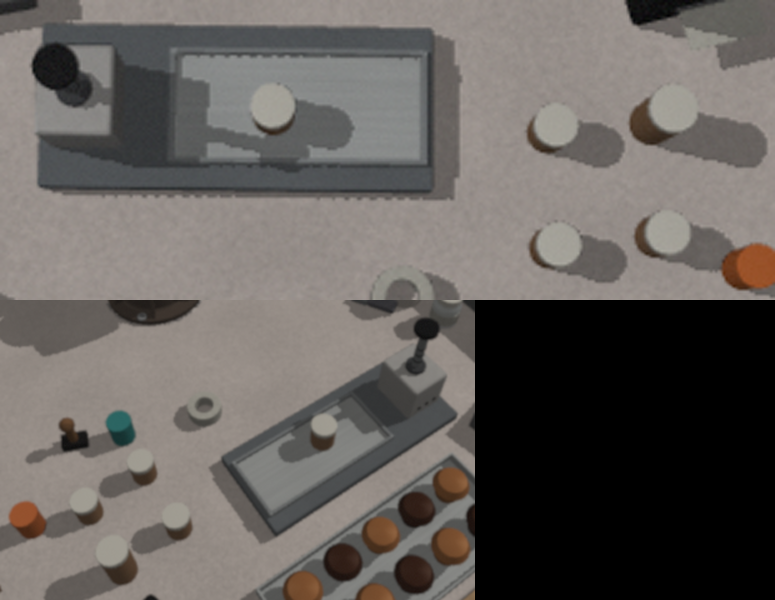

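Crop: the three small white-lidded tubs show at crop (556,126), (559,244) and (668,233), and tub_a at (272,105). The tall tub (672,110) and the orange one (752,265) are clearly different. I choose the two nearest columns, tubs 1 and 2, and leave tub 3 as the spare. First I lift and turn so that the jaws close along world x.

```bash
python3 -m handwheel '[{"grip":-1,"travel":[0,0,-0.9],"spin":1},{"grip":-1,"travel":[0,0,-0.9],"spin":1},{"grip":-1,"travel":[0,0,-0.9],"spin":1},{"grip":-1,"travel":[0,0,0],"spin":1},{"grip":-1,"travel":[0,0,0],"spin":1},{"grip":-1,"travel":[0,0,0],"spin":1},{"grip":-1,"travel":[0,0,0],"spin":1},{"grip":-1,"travel":[0,0,0],"spin":1}]' 20
python3 -m handwheel '[{"grip":-1,"travel":[0,0,0],"spin":1},{"grip":-1,"travel":[0,0,0],"spin":1},{"grip":-1,"travel":[0,0,0],"spin":1},{"grip":-1,"travel":[0,0,0],"spin":1},{"grip":-1,"travel":[0,0,0],"spin":1},{"grip":-1,"travel":[0,0,0],"spin":1},{"grip":-1,"travel":[0,0,0],"spin":0.9}]'
python3 - <<'E'
from h import *
ct,Tt=cam('top')
g=lambda x,y,z:print((x,y),atz(ct,Tt,(205+x/2.5,155+y/2.5),z).round(3))
for p in ((272,105,.09),(556,126,.06),(559,244,.06),(668,233,.06),(672,110,.1),(55,65,.24),(177,54,.03),(424,54,.03),(427,162,.03),(172,162,.03)): g(*p)
E
```

```text
time_s: 2.15
tcp_pos: [0.1832, 0.6496, 0.3021]
eef_rot: [-180.0, -0.0, -55.9]
contact_force: [0.2, 0.4, 0.6]
gripper_width: 0.0877
gripper_force: 0.0
time_s: 3.02
tcp_pos: [0.1831, 0.6496, 0.3021]
eef_rot: [180.0, 0.0, -90.4]
contact_force: [0.3, 0.4, 0.5]
gripper_width: 0.0879
gripper_force: 0.0
(272, 105) [0.582 0.058 0.09 ]
(556, 126) [ 0.564 -0.258  0.06 ]
(559, 244) [ 0.432 -0.258  0.06 ]
(668, 233) [ 0.444 -0.379  0.06 ]
(672, 110) [ 0.575 -0.377  0.1  ]
(55, 65) [0.594 0.269 0.24 ]
(177, 54) [0.652 0.168 0.03 ]
(424, 54) [ 0.653 -0.114  0.03 ]
(427, 162) [ 0.528 -0.117  0.03 ]
(172, 162) [0.528 0.173 0.03 ]
```

```bash
python3 -m handwheel '[{"grip":-1,"travel":[1,-0.95,0],"spin":0},{"grip":-1,"travel":[1,-0.95,0],"spin":0},{"grip":-1,"travel":[1,-0.95,0],"spin":0},{"grip":-1,"travel":[1,-0.95,0],"spin":0},{"grip":-1,"travel":[1,-0.95,0],"spin":0},{"grip":-1,"travel":[1,-0.95,0],"spin":0},{"grip":-1,"travel":[1,-0.95,0],"spin":0},{"grip":-1,"travel":[1,-0.95,0],"spin":0}]'
python3 -m handwheel '[{"grip":-1,"travel":[1,-0.95,0],"spin":0},{"grip":-1,"travel":[1,-0.95,0],"spin":0},{"grip":-1,"travel":[1,-0.95,0],"spin":0},{"grip":-1,"travel":[1,-0.95,0],"spin":0},{"grip":-1,"travel":[1,-0.95,0],"spin":0},{"grip":-1,"travel":[1,-0.95,0],"spin":0},{"grip":-1,"travel":[1,-0.95,0],"spin":0},{"grip":-1,"travel":[1,-0.95,0],"spin":0}]'
python3 -m handwheel '[{"grip":-1,"travel":[1,0,0],"spin":0},{"grip":-1,"travel":[1,0,0],"spin":0},{"grip":-1,"travel":[1,0,0],"spin":0},{"grip":-1,"travel":[1,0,0],"spin":0},{"grip":-1,"travel":[1,0,0],"spin":0},{"grip":-1,"travel":[1,0,0],"spin":0},{"grip":-1,"travel":[1,0,0],"spin":0},{"grip":-1,"travel":[1,0,0],"spin":0}]'
python3 - <<'E'
from h import *
print(telemetry.get_state()['tcp_pos'])
im,c,T=snap('wrist','w_over'); print('C,z',T[:3,3].round(3)); np.save('w_over.npy',T)
E
```

```text
time_s: 4.03
tcp_pos: [0.373, 0.448, 0.3022]
eef_rot: [-180.0, 0.0, -90.2]
contact_force: [-0.0, 0.4, -0.0]
gripper_width: 0.088
gripper_force: 0.0
time_s: 5.03
tcp_pos: [0.5622, 0.2471, 0.3022]
eef_rot: [-180.0, 0.0, -90.2]
contact_force: [0.6, -0.4, 0.3]
gripper_width: 0.0874
gripper_force: 0.0
time_s: 6.02
tcp_pos: [0.5602, 0.0465, 0.3024]
eef_rot: [-180.0, 0.0, -90.2]
contact_force: [-0.1, 0.3, 0.1]
gripper_width: 0.0872
gripper_force: 0.0
[0.56022754 0.04652321 0.30237027]
C,z [ 0.56  -0.036  0.452]
```

View pics/w_over.png

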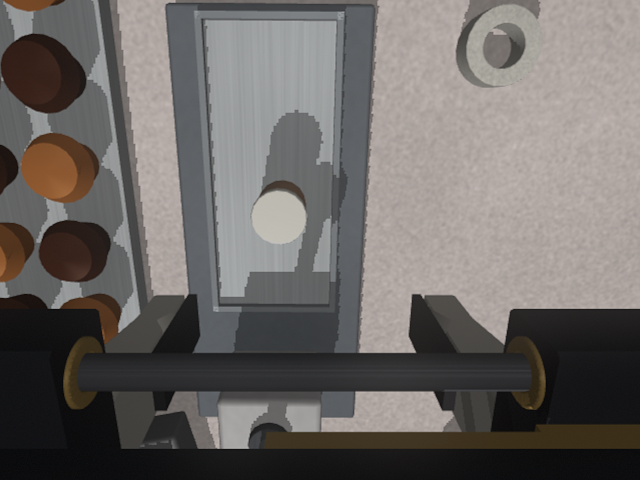

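Wrist view: plate floor corners about (207,19), (337,20), (330,303), (219,305); tub_a's lid at (279,216).

```bash
python3 -m handwheel '[{"grip":-1,"travel":[1,0,0],"spin":0},{"grip":-1,"travel":[1,0,0],"spin":0},{"grip":-1,"travel":[1,0,0],"spin":0},{"grip":-1,"travel":[1,0,0],"spin":0},{"grip":-1,"travel":[1,0,0.6],"spin":0},{"grip":-1,"travel":[1,0,0.7],"spin":0},{"grip":-1,"travel":[1,0,0.7],"spin":0},{"grip":-1,"travel":[1,0,0.7],"spin":0}]'
python3 - <<'E'
from h import *
c,_=cam('wrist');T=np.load('w_over.npy')
for p in ((207,19),(337,20),(330,303),(219,305)): print(atz(c,T,p,.03).round(3))
print('A',atz(c,T,(279,216),.09).round(3))
im,c,T=snap('wrist','w1'); np.save('w1.npy',T); print(T[:3,3].round(3))
for t in ('tub_a_center','tall_tub_center'): print(t,[(np.round(r['position']).tolist(),round(r['p'],2),atz(c,T,r['position'],.04).round(3).tolist()) for r in models.find_in('wrist',t)])
E
```

```text
time_s: 7.08
tcp_pos: [0.5593, -0.1532, 0.2344]
eef_rot: [-180.0, 0.0, -90.2]
contact_force: [0.8, 0.4, 0.7]
gripper_width: 0.0878
gripper_force: 0.0
[ 0.647 -0.111  0.03 ]
[ 0.53 -0.11  0.03]
[0.533 0.17  0.03 ]
[0.655 0.172 0.03 ]
A [0.583 0.056 0.09 ]
[ 0.559 -0.235  0.384]
tub_a_center [([277.0, 417.0], 0.66, [0.587, 0.055, 0.04])]
tall_tub_center []
```

View pics/w1.png

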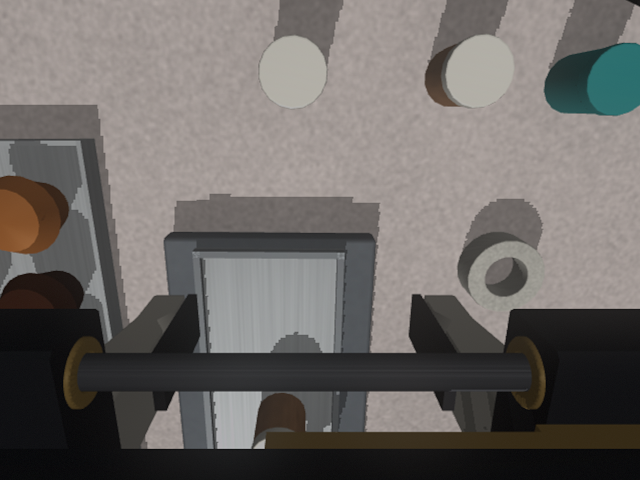

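The wrist view shows tub 1's lid at (293,72), tub 2's lid at (479,71), and turquoise at (615,79), which I leave alone.

Run:
```python
from h import *
c,_=cam('wrist');T=np.load('w1.npy');ct,Tt=cam('top')
for p,q in (((293,72),(556,126)),((479,71),(559,244))):
    P=tri([ray(c,T,p),ray(ct,Tt,(205+q[0]/2.5,155+q[1]/2.5))]); print(atz(c,T,p,.06).round(4),P.round(3))
print(tool().round(4))
```

```text
[ 0.5671 -0.2592  0.06  ] [ 0.567 -0.261  0.044]
[ 0.4345 -0.2593  0.06  ] [ 0.433 -0.26   0.055]
[[-0.0061 -1.     -0.0018  0.5587]
 [-1.      0.0061 -0.     -0.1532]
 [ 0.      0.0018 -1.      0.2338]
 [ 0.      0.      0.      1.    ]]
```

```bash
python3 -m handwheel '[{"grip":-1,"travel":[1,-0.08,0.8],"spin":0},{"grip":-1,"travel":[1,-0.08,0.8],"spin":0},{"grip":-1,"travel":[1,-0.08,0.8],"spin":0},{"grip":-1,"travel":[1,-0.08,0.8],"spin":0},{"grip":-1,"travel":[0.24,0,0.96],"spin":0},{"grip":-1,"travel":[0,0,1],"spin":0},{"grip":-1,"travel":[0,0,1],"spin":0},{"grip":-1,"travel":[0,0,1],"spin":0}]'
python3 -m handwheel '[{"grip":-1,"travel":[0,0,0.8],"spin":0},{"grip":1,"travel":[0,0,0],"spin":0},{"grip":1,"travel":[0,0,0],"spin":0},{"grip":1,"travel":[0,0,0],"spin":0},{"grip":1,"travel":[0,0,0],"spin":0}]' 15
```

```text
time_s: 8.22
tcp_pos: [0.5681, -0.2576, 0.0559]
eef_rot: [-179.9, -0.0, -90.2]
contact_force: [-0.3, -0.3, -0.1]
gripper_width: 0.0875
gripper_force: 0.0
time_s: 8.85
tcp_pos: [0.5678, -0.258, 0.0365]
eef_rot: [-179.9, -0.0, -90.2]
contact_force: [0.1, -0.0, -1.1]
gripper_width: 0.0532
gripper_force: 0.0
```

```bash
python3 -m handwheel '[{"grip":1,"travel":[0,0,0],"spin":0},{"grip":1,"travel":[0,0,0],"spin":0}]'
python3 -m handwheel '[{"grip":1,"travel":[0,0,-0.5],"spin":0},{"grip":1,"travel":[0,0,-1],"spin":0},{"grip":1,"travel":[0,0,-1],"spin":0},{"grip":1,"travel":[-0.5,0,-0.5],"spin":0},{"grip":1,"travel":[-1,-0.2,0],"spin":0},{"grip":1,"travel":[-1,-0.2,0],"spin":0},{"grip":1,"travel":[-1,-0.2,0],"spin":0},{"grip":1,"travel":[-1,-0.2,0],"spin":0}]'
python3 -m handwheel '[{"grip":1,"travel":[-1,-0.1,0],"spin":0},{"grip":1,"travel":[-1,0,0],"spin":0},{"grip":1,"travel":[-1,0,0],"spin":0},{"grip":1,"travel":[-0.8,0,0],"spin":0},{"grip":1,"travel":[0,0,1],"spin":0},{"grip":1,"travel":[0,0,0.8],"spin":0},{"grip":1,"travel":[0,0,0.4],"spin":0},{"grip":1,"travel":[0,0,0],"spin":0}]'
```

```text
time_s: 9.1
tcp_pos: [0.5677, -0.2581, 0.0363]
eef_rot: [-179.9, -0.0, -90.2]
contact_force: [-1.5, 1.6, 6.0]
gripper_width: 0.0494
gripper_force: 15.0
time_s: 10.1
tcp_pos: [0.5874, -0.144, 0.1103]
eef_rot: [180.0, 0.0, -90.2]
contact_force: [0.4, -0.8, -0.2]
gripper_width: 0.0493
gripper_force: 15.0
time_s: 11.1
tcp_pos: [0.5903, -0.0502, 0.0555]
eef_rot: [180.0, -0.0, -90.2]
contact_force: [-1.0, 0.2, 0.8]
gripper_width: 0.0496
gripper_force: 15.0
```

Run:
```python
from h import *
a,_,_=snap('wrist');b,_,_=snap('scene');b=cv2.resize(b[170:420,90:490],(640,400),interpolation=cv2.INTER_CUBIC)
v=np.vstack([a,b]); cv2.imwrite('pics/chk1.png',cv2.resize(v,None,fx=.68,fy=.68)[:,:,::-1])
s=telemetry.get_state();print(s['contact_force'],s['joint_torque'])
```

```text
[-0.98150816 -0.98646822  1.07251708] [-4.21903655e-02 -5.38678122e+01  2.22377193e+01  5.36467284e+00
  1.67693119e-01 -1.04424555e-03]
```

View pics/chk1.png

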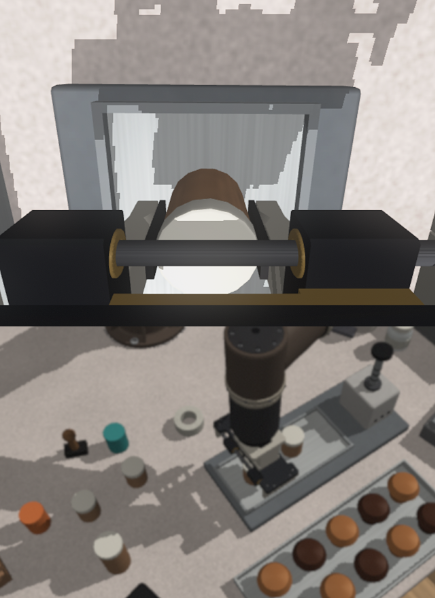

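The tub is upright between the pads, inside the rim and resting on the plate. I release it, rise, and look.

```bash
python3 -m handwheel '[{"grip":-1,"travel":[0,0,0],"spin":0},{"grip":-1,"travel":[0,0,0],"spin":0},{"grip":-1,"travel":[0,0,0],"spin":0},{"grip":-1,"travel":[0,0,-0.6],"spin":0},{"grip":-1,"travel":[0,0,-1],"spin":0},{"grip":-1,"travel":[0,0,-1],"spin":0},{"grip":-1,"travel":[0,0,-1],"spin":0}]'
python3 -m handwheel '[{"grip":-1,"travel":[1,0.75,-0.4],"spin":0},{"grip":-1,"travel":[1,0.75,0],"spin":0},{"grip":-1,"travel":[1,0.75,0],"spin":0},{"grip":-1,"travel":[1,0.75,0],"spin":0},{"grip":-1,"travel":[0.5,0.75,0],"spin":0}]'
python3 - <<'E'
from h import *
im,c,T=snap('wrist'); np.save('w2.npy',T); print(tool()[:3,3].round(4))
b,_,_=snap('scene')
cv2.imwrite('pics/chk2.png',np.vstack([im,cv2.resize(b[170:420,90:490],(640,400),interpolation=cv2.INTER_CUBIC)])[:,:,::-1])
v=cv2.imread('pics/chk2.png'); cv2.imwrite('pics/chk2.png',cv2.resize(v,None,fx=.68,fy=.68))
E
```

```text
time_s: 12.08
tcp_pos: [0.5909, -0.0507, 0.1476]
eef_rot: [-179.9, 0.0, -90.2]
contact_force: [0.6, -0.2, -0.4]
gripper_width: 0.0875
gripper_force: 0.0
time_s: 12.7
tcp_pos: [0.4948, -0.1641, 0.1559]
eef_rot: [-180.0, 0.0, -90.3]
contact_force: [0.4, 0.9, -0.4]
gripper_width: 0.0877
gripper_force: 0.0
[ 0.4926 -0.1646  0.1557]
```

View pics/chk2.png

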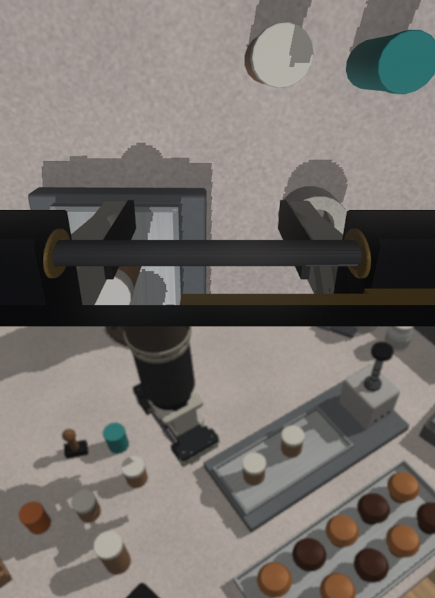

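Tub 1 stands upright on the plate. Tub 2's lid is at wrist pixel (416,81), which I check against the earlier estimate.

```bash
python3 - <<'E'
from h import *
c,_=cam('wrist');T1=np.load('w1.npy');T=np.load('w2.npy')
print(atz(c,T,(416,81),.06).round(4),tri([ray(c,T1,(479,71)),ray(c,T,(416,81))]).round(3))
E
python3 -m handwheel '[{"grip":-1,"travel":[1,0.8,0],"spin":0},{"grip":-1,"travel":[1,0.8,0],"spin":0},{"grip":-1,"travel":[1,0.7,0],"spin":0},{"grip":-1,"travel":[0.75,0,0.5],"spin":0},{"grip":-1,"travel":[0,0,0.7],"spin":0},{"grip":-1,"travel":[0,0,0],"spin":0}]'
```

```text
[ 0.4336 -0.2593  0.06  ] [ 0.432 -0.26   0.054]
time_s: 13.55
tcp_pos: [0.4377, -0.256, 0.1247]
eef_rot: [179.9, 0.0, -90.3]
contact_force: [-0.3, 0.2, 0.6]
gripper_width: 0.0875
gripper_force: 0.0
```

```bash
python3 -m handwheel '[{"grip":-1,"travel":[0.12,0.16,0.6],"spin":0},{"grip":-1,"travel":[0,0,1],"spin":0},{"grip":-1,"travel":[0,0,1],"spin":0},{"grip":-1,"travel":[0,0,0.96],"spin":0},{"grip":1,"travel":[0,0,0],"spin":0},{"grip":1,"travel":[0,0,0],"spin":0},{"grip":1,"travel":[0,0,0],"spin":0},{"grip":1,"travel":[0,0,0],"spin":0}]' 20
python3 -m handwheel '[{"grip":1,"travel":[0,0,0],"spin":0},{"grip":1,"travel":[0,0,0],"spin":0},{"grip":1,"travel":[0,0,-0.6],"spin":0},{"grip":1,"travel":[0,0,-1],"spin":0},{"grip":1,"travel":[0,0,-1],"spin":0},{"grip":1,"travel":[0,0,-1],"spin":0},{"grip":1,"travel":[0,0,-1],"spin":0},{"grip":1,"travel":[0,0,-1],"spin":0}]'
```

```text
time_s: 14.55
tcp_pos: [0.435, -0.2593, 0.0374]
eef_rot: [-179.9, -0.0, -90.2]
contact_force: [-0.2, -0.6, 0.4]
gripper_width: 0.0533
gripper_force: 0.0
time_s: 15.55
tcp_pos: [0.4343, -0.2591, 0.1782]
eef_rot: [-180.0, 0.0, -90.2]
contact_force: [1.0, -0.5, -2.0]
gripper_width: 0.0491
gripper_force: 20.0
```

```bash
python3 -m handwheel '[{"grip":1,"travel":[-1,-0.4,0],"spin":0},{"grip":1,"travel":[-1,-0.4,0],"spin":0},{"grip":1,"travel":[-1,-0.4,0],"spin":0},{"grip":1,"travel":[-1,-0.4,0],"spin":0},{"grip":1,"travel":[-1,-0.4,0],"spin":0},{"grip":1,"travel":[-1,-0.4,0],"spin":0},{"grip":1,"travel":[-1,-0.4,0],"spin":0},{"grip":1,"travel":[-1,-0.4,0],"spin":0}]'
python3 -m handwheel '[{"grip":1,"travel":[-1,-0.4,0],"spin":0},{"grip":1,"travel":[-1,-0.4,0],"spin":0},{"grip":1,"travel":[-1,-0.4,0],"spin":0},{"grip":1,"travel":[-1,-0.4,0],"spin":0},{"grip":1,"travel":[-1,-0.4,0],"spin":0},{"grip":1,"travel":[-1,-0.4,0],"spin":0},{"grip":1,"travel":[-1,-0.1,0],"spin":0},{"grip":1,"travel":[-0.3,0,0],"spin":0}]'
python3 -m handwheel '[{"grip":1,"travel":[0,0,0],"spin":0}]'
```

```text
time_s: 16.55
tcp_pos: [0.5155, -0.0587, 0.1774]
eef_rot: [-180.0, 0.0, -90.2]
contact_force: [-0.4, -0.4, -1.4]
gripper_width: 0.0499
gripper_force: 20.0
time_s: 17.55
tcp_pos: [0.5787, 0.1246, 0.1762]
eef_rot: [180.0, -0.0, -90.2]
contact_force: [0.4, -1.1, -0.8]
gripper_width: 0.0494
gripper_force: 20.0
time_s: 17.68
tcp_pos: [0.5783, 0.1233, 0.1763]
eef_rot: [180.0, -0.0, -90.2]
contact_force: [0.1, 0.3, -2.1]
gripper_width: 0.0491
gripper_force: 20.0
```

```bash
python3 -m handwheel '[{"grip":1,"travel":[0,-0.5,0.5],"spin":0},{"grip":1,"travel":[0,0,1],"spin":0},{"grip":1,"travel":[0,0,1],"spin":0},{"grip":1,"travel":[0,0,1],"spin":0},{"grip":1,"travel":[0,0,0.5],"spin":0},{"grip":1,"travel":[0,0,0.3],"spin":0},{"grip":1,"travel":[0,0,0],"spin":0}]'
```

```text
time_s: 18.55
tcp_pos: [0.5913, 0.1225, 0.0689]
eef_rot: [180.0, -0.0, -90.3]
contact_force: [0.3, -0.3, -1.5]
gripper_width: 0.0495
gripper_force: 20.0
```

```bash
python3 -m handwheel '[{"grip":1,"travel":[0,0,0.06],"spin":0},{"grip":1,"travel":[0,0,0.04],"spin":0},{"grip":1,"travel":[0,0,0],"spin":0}]'
```

```text
time_s: 18.92
tcp_pos: [0.5916, 0.1229, 0.0673]
eef_rot: [-179.9, 0.0, -90.2]
contact_force: [-0.3, -0.5, 1.3]
gripper_width: 0.049
gripper_force: 20.0
```

```bash
python3 -m handwheel '[{"grip":-1,"travel":[0,0,0],"spin":0},{"grip":-1,"travel":[0,0,0],"spin":0},{"grip":-1,"travel":[0,0,0],"spin":0},{"grip":-1,"travel":[0,0,-0.6],"spin":0},{"grip":-1,"travel":[0,0,-1],"spin":0},{"grip":-1,"travel":[0,0,-1],"spin":0},{"grip":-1,"travel":[0,0,-1],"spin":0},{"grip":-1,"travel":[0,0,-1],"spin":0}]'
python3 -m handwheel '[{"grip":1,"travel":[0,0,-1],"spin":0},{"grip":1,"travel":[0,0,-1],"spin":0},{"grip":1,"travel":[0,0,-1],"spin":0},{"grip":1,"travel":[0,0,-1],"spin":0},{"grip":1,"travel":[0,0,-0.4],"spin":0},{"grip":1,"travel":[0,0,0],"spin":0}]' 30
python3 - <<'E'
from h import *
im,c,T=snap('wrist'); np.save('w3.npy',T); print(tool()[:3,3].round(4))
b,_,_=snap('top'); cv2.imwrite('pics/top3.png',b[:,:,::-1])
v=np.vstack([im,cv2.resize(b[155:275,205:515],(640,248),interpolation=cv2.INTER_CUBIC)])[:,:,::-1]
cv2.imwrite('pics/chk3.png',cv2.resize(v,None,fx=.8,fy=.8))
E
```

```text
time_s: 19.92
tcp_pos: [0.5913, 0.1226, 0.1837]
eef_rot: [-179.9, 0.0, -90.2]
contact_force: [-0.3, -0.7, 0.3]
gripper_width: 0.0876
gripper_force: 0.0
time_s: 20.68
tcp_pos: [0.5912, 0.1227, 0.2923]
eef_rot: [-179.9, 0.0, -90.2]
contact_force: [-0.2, 0.4, -0.3]
gripper_width: 0.0332
gripper_force: 0.0
[0.5909 0.1226 0.2913]
```

View pics/chk3.png

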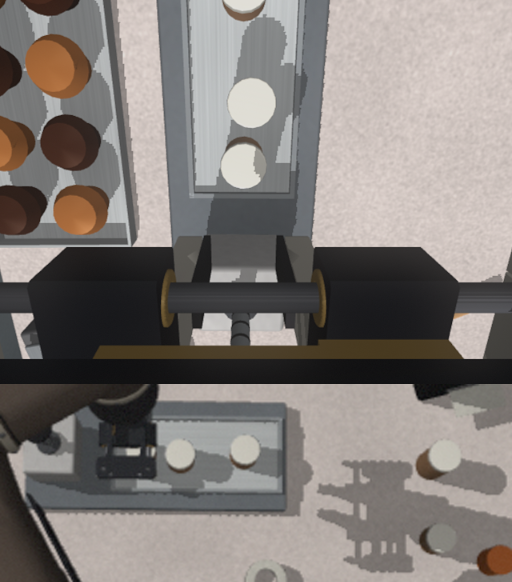

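All three tubs stand on the plate (crop (244,5), (251,103), (244,165)), and the spare and tall tub are standing on the table. Now over the knob with the fingers closed.

```bash
python3 -m handwheel '[{"grip":1,"travel":[-1,-0.16,0],"spin":0},{"grip":1,"travel":[-1,0,0],"spin":0},{"grip":1,"travel":[-1,0,0],"spin":0},{"grip":1,"travel":[-1,0,0],"spin":0},{"grip":1,"travel":[-1,0,0],"spin":0},{"grip":1,"travel":[-0.87,0,0],"spin":0},{"grip":1,"travel":[0,0,0.6],"spin":0},{"grip":1,"travel":[0,0,0.5],"spin":0}]'
python3 - <<'E'
from h import *
a,_,_=snap('scene');b,_,_=snap('top')
print(tool()[:3,3].round(4))
a=cv2.resize(a[150:270,380:500],(600,600),interpolation=cv2.INTER_CUBIC)
cv2.imwrite('pics/chk4.png',a[:,:,::-1])
ct,Tt=cam('scene')
for z in (.24,): print([((proj(ct,Tt,np.array([.595+dx,.269+dy,z]))-[380,150])*5).round().tolist() for dx,dy in((0,0),(.023,0),(-.023,0),(0,.023),(0,-.023))])
print(((proj(ct,Tt,tool()[:3,3]-[0,0,.008])-[380,150])*5).round())
E
```

```text
time_s: 21.78
tcp_pos: [0.5954, 0.2693, 0.2627]
eef_rot: [179.9, -0.0, -90.2]
contact_force: [-0.7, 0.4, -0.7]
gripper_width: 0.0003
gripper_force: 0.0
[0.5949 0.2684 0.2617]
[[305.0, 201.0], [341.0, 233.0], [269.0, 170.0], [342.0, 179.0], [267.0, 224.0]]
[310. 181.]
```

View pics/chk4.png

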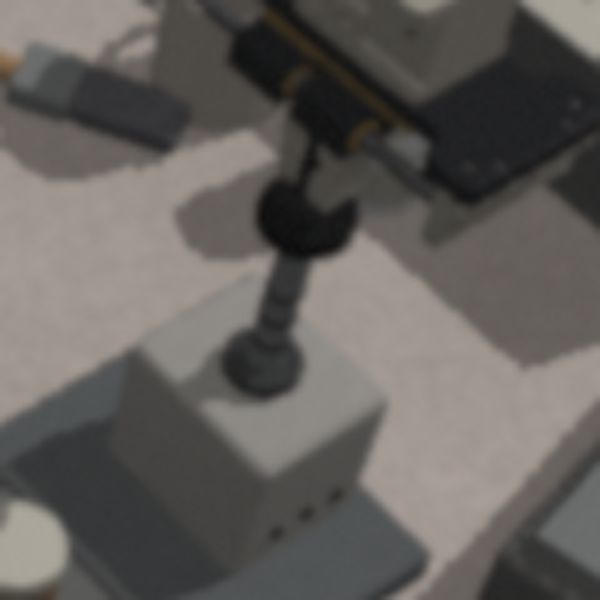

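The closed fingertips are centred over the knob, whose top is at crop (308,208). I descend gently to find contact.

```bash
python3 -m handwheel '[{"grip":1,"travel":[0,0,0.4],"spin":0},{"grip":1,"travel":[0,0,0],"spin":0}]'
python3 -m handwheel '[{"grip":1,"travel":[0,0,0.12],"spin":0},{"grip":1,"travel":[0,0,0],"spin":0}]'
python3 -m handwheel '[{"grip":1,"travel":[0,0,0.12],"spin":0},{"grip":1,"travel":[0,0,0],"spin":0}]'
```

```text
time_s: 22.12
tcp_pos: [0.5956, 0.2687, 0.2533]
eef_rot: [179.9, -0.0, -90.3]
contact_force: [-0.7, -0.3, 0.1]
gripper_width: 0.0006
gripper_force: 0.0
time_s: 22.38
tcp_pos: [0.5958, 0.2693, 0.2511]
eef_rot: [-180.0, 0.0, -90.3]
contact_force: [-0.4, 0.2, 0.3]
gripper_width: 0.0007
gripper_force: 0.0
time_s: 22.62
tcp_pos: [0.596, 0.2695, 0.2484]
eef_rot: [-180.0, 0.0, -90.2]
contact_force: [0.7, 0.2, 1.2]
gripper_width: 0.0002
gripper_force: 1.2
```

```bash
python3 -m handwheel '[{"grip":1,"travel":[0,0,0.12],"spin":0},{"grip":1,"travel":[0,0,0],"spin":0}]'
python3 -m handwheel '[{"grip":1,"travel":[0,0,0.3],"spin":0},{"grip":1,"travel":[0,0,0.3],"spin":0},{"grip":1,"travel":[0,0,0.3],"spin":0},{"grip":1,"travel":[0,0,0],"spin":0}]'
```

```text
time_s: 22.88
tcp_pos: [0.596, 0.2695, 0.2465]
eef_rot: [-179.9, 0.0, -90.2]
contact_force: [-3.6, -0.9, 8.9]
gripper_width: 0.0005
gripper_force: 4.3
time_s: 23.38
tcp_pos: [0.5961, 0.2695, 0.224]
eef_rot: [-179.9, 0.0, -90.2]
contact_force: [-5.0, -1.0, 10.7]
gripper_width: 0.0004
gripper_force: 5.4
```

```bash
python3 -m handwheel '[{"grip":1,"travel":[0,0,0.25],"spin":0},{"grip":1,"travel":[0,0,0.25],"spin":0},{"grip":1,"travel":[0,0,0.25],"spin":0},{"grip":1,"travel":[0,0,0.2],"spin":0},{"grip":1,"travel":[0,0,0],"spin":0}]'
python3 -m handwheel '[{"grip":1,"travel":[0,0,0.1],"spin":0},{"grip":1,"travel":[0,0,0],"spin":0}]'
python3 -m handwheel '[{"grip":1,"travel":[0,0,0.1],"spin":0},{"grip":1,"travel":[0,0,0],"spin":0}]'
```

```text
time_s: 24.0
tcp_pos: [0.596, 0.2695, 0.2]
eef_rot: [-179.9, 0.0, -90.2]
contact_force: [-2.5, -0.7, 7.8]
gripper_width: 0.0006
gripper_force: 4.1
time_s: 24.25
tcp_pos: [0.596, 0.2695, 0.1976]
eef_rot: [-179.9, 0.0, -90.2]
contact_force: [-3.3, -1.0, 8.6]
gripper_width: 0.0001
gripper_force: 4.2
time_s: 24.5
tcp_pos: [0.596, 0.2695, 0.1954]
eef_rot: [-179.9, 0.0, -90.2]
contact_force: [-3.9, -2.0, 10.7]
gripper_width: 0.0004
gripper_force: 5.0
```

```bash
python3 -m handwheel '[{"grip":1,"travel":[0,0,0.07],"spin":0},{"grip":1,"travel":[0,0,0],"spin":0},{"grip":1,"travel":[0,0,0],"spin":0}]'
python3 - <<'E'
from h import *
a,_,_=snap('scene')
a=np.hstack([cv2.resize(a[170:260,390:480],(400,400),interpolation=cv2.INTER_CUBIC),cv2.resize(a[210:410,100:420],(400,250)).repeat(1,0) if 0 else cv2.copyMakeBorder(cv2.resize(a[210:410,100:420],(400,250),interpolation=cv2.INTER_CUBIC),0,150,0,0,cv2.BORDER_CONSTANT)])
cv2.imwrite('pics/chk5.png',a[:,:,::-1])
E
```

```text
time_s: 24.88
tcp_pos: [0.5961, 0.2695, 0.1941]
eef_rot: [-179.9, 0.0, -90.2]
contact_force: [-4.5, -1.4, 11.7]
gripper_width: 0.0007
gripper_force: 5.7
```

View pics/chk5.png

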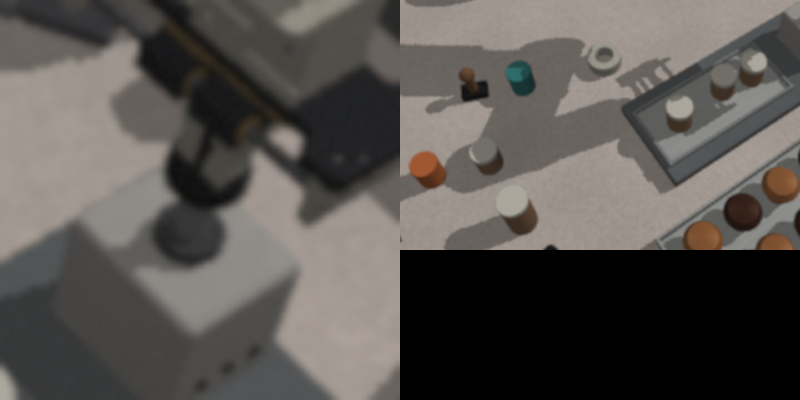

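Pressed about 53.5 mm at 11.7 N. The knob (205,185) sits just above the collar (190,235) with no ring showing on the rod. Three tubs stand on the plate and the spare stands on the table, so I hand in.

```bash
python3 -c "
from plant import close_job
print(close_job())"
```

```text
the job is handed in; nothing more can be done
None
```

The job is handed in at 24.9 s: three small tubs stand upright on the plate, the spare stands on the table, and the fingers hold the plunger at its third notch (about 53.5 mm down, about 11.7 N); no verdict came back.

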